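Clamp the cheese mould with the cam lever

TASK

Set the closed white block mould upright into the nest of the steel cam clamp while its lever is still open, and let go of it. Then push the lever handle through its quarter turn to the end stop so that the cam squeezes the mould against the sprung pad, and lean on the handle there for about half a second with a firm push of roughly 15 N (at least 10 N, and never more than 30 N on the handle). Leave the mould clamped and the cups, bowl and ladle where they are.

Things in the scene. Friction and masses are not known exactly. Their poses are not given: they have to be found in the camera images.
- mould_centre (a point): Centre of the closed block mould: white plastic box with rows of small drain holes, 64 mm along its own x, 100 mm along its y, 74 mm high with its lid (the top 8 mm, 58 x 94 mm); about 0.3 to 0.65 kg. The point is 37 mm above its underside; z is up. Starts loose and upright on the table. Grasp it across the 64 mm width, with the fingertips above the nest's rails.
- nest (a point): Middle of the nest's floor on the fixed steel clamp, 10 mm above the table; clamp place and yaw vary. Axes are the clamp's: z up, y from the cam towards the pad. The mould stands here, its 100 mm length along y (either way round). Side rails: inner faces at x = +-35.5 mm, 6 mm thick, 18 mm above the floor, 96 mm long. With the lever open the free gap is y = -55 to +52 mm.
- pad_face (a point): Middle of the face of the sprung white pad, which yields to the clamp's +y; axes are the clamp's. When free it lies 52 mm from nest towards +y. The pad is 56 mm wide, its top 32 mm above the nest's floor; spring 5 N plus 2.5 N per mm. Behind it a fixed back wall, 69 to 79 mm from nest, stands 40 mm above the floor.
- cam_axis (a point): Point on the upright pivot axis of the cam lever, 55 mm above the table, at half the handle's height; axes are the clamp's; 81 mm from nest towards -y. The steel cam (eccentric disc, top 31 mm above the nest's floor) has its face at y = -57 mm from nest with the lever open; turning moves it by 14 mm x sin(joint) to -43 mm, pushing the mould about 5 mm into the pad.
- handle_tip (a point): Outer end of the lever handle at half height, 120 mm from the pivot axis, 55 mm above the table. x points outwards along the handle, z up. The handle is a level bar; its black grip is 16 mm wide and 26 mm high (42 to 68 mm above the table), from 38 to 120 mm from the axis. Below the grip it is free down to the base plate, 10 mm above the table.
- cam (a joint): Lever angle, rad. 0 = open: the handle points along the clamp's +x; grows clockwise seen from above to 1.571 at the end stop, where it points along the clamp's -y, away from the mould. Starts at 0 to 0.15. Friction keeps it where it is left; turning takes up to about 10 N at the grip. The stop is hard: it gives well under 1 mm at the grip per 10 N and springs back, so the force climbs fast.
- pad (a joint): Travel of the sprung pad: 0 free, grows to 0.009 m as the mould presses it; about 0.004 to 0.006 with the mould clamped.
- cups: Stack of white tubs, 72 mm across, 135 mm high, origin under its centre. Bystander.
- bowl: Steel bowl, 110 mm across, 45 mm high, origin under its centre. Bystander.
- ladle: Steel spoon-shaped ladle lying flat, 220 mm long along its x, origin under its middle. Bystander.
Things that resemble listed ones, but are neither listed nor needed, are in the scene too. What is shaped like the part that bears mould_centre but green or yellow is not meant.

How it is judged (in metres and radians):
On the way, in this order (a step that is already met when the one before it is completed fails the run):
1. the mould stands in the nest, upright and released, with the lever still open (x of mould_centre in the frame of nest between -0.006 and 0.006 m and y of mould_centre in the frame of nest between -0.01 and 0.013 m and z of mould_centre in the frame of nest below 0.041 m and angle between mould_centre's own z axis and vertical below 0.05 rad and contact force between the fingers and mould below 0.3 N and value of joint cam below 0.5 rad), for 0.2 s.
2. the lever is at its end stop and is leaned on with at least 10 N for 0.3 s (value of joint cam above 1.54 rad and contact force between the fingers and cam above 10 N and value of joint pad above 0.003 m), for 0.3 s.
At the end, for the whole second after the job is handed in: The lever rests within 0.04 rad of its end stop, the mould stands upright on the nest's floor between the rails (within 6 mm across), pressed at least 3 mm into the sprung pad, all at rest (value of joint cam above 1.53 rad and value of joint pad above 0.003 m and x of mould_centre in the frame of nest between -0.006 and 0.006 m and y of mould_centre in the frame of nest between 0.003 and 0.012 m and z of mould_centre in the frame of nest below 0.041 m and angle between mould_centre's own z axis and vertical below 0.05 rad and velocity of joint cam below 0.05 rad/s and linear speed of mould below 0.01 m/s); the robot touches nothing.
It fails at once if the robot presses on the lever handle with more than 30 N (contact force between any of the fingers, the arm and cam above 30 N).
It fails at once if the cups, bowl or ladle are moved by more than 20 mm (distance of any of cups, bowl, ladle from where it was at the start of the episode above 0.02 m).
It also fails if it takes over 61 s, if anything falls off the work surface, if the arm or the gripper's body presses on something with over 40 N, if the wrist force passes 120 N, or if a joint passes its speed limit or range.

ROBOT

A 6-joint arm with a two-finger parallel gripper is mounted at the origin on the work surface. World frame = base frame: x ahead of the robot, y to its left, z up, the work surface at z = 0. Lengths are in mm, angles in rad, forces in N, time in s.
With the tool pointing down it reaches from about 275 to 1000 mm from the base axis. Payload 8.4 kg.
Tool frame: the origin (TCP) lies midway between the tips of the shut fingers; the grasp point (between the pads) lies 19 mm behind it; z points along the fingers, y is the line along which they close (so a half turn about z gives the same grasp; the last joint's range is limited). The gripper opens to 85 mm and grips with 20 to 120 N. Pads are 22 mm wide; open, the fingers measure 114 mm over their backs; the gripper's body (76 mm by 85 mm) begins 54 mm behind the grasp point. The pads swing forward as they close: fully open they stand 13 mm farther back than shut.
Start: joints at [-1.134, 0.353, 1.633, -0, 1.155, -0.002], TCP at [265.532, -565.792, 231.281] pointing down, gripper open.
Joint ranges: [-2.63, 2.63], [-0.92, 2.1], [0.06, 2.66], [-1.3, 4.44], [0, 2.69], [-3.02, 3.02]. Speed limits (rad/s): [2.22, 2.22, 2.79, 3.14, 3.14, 3.14].

INTERFACE

Orientations are given as [roll, pitch, yaw] about the fixed x, y, z axes, in that order (R = Rz(yaw) Ry(pitch) Rx(roll)).
In Python, from rig import r gives the robot as it stands.
- The arm moves only by the shell command python3 -m inch 'ROWS' [OPENING] [FORCE]. ROWS is JSON, a list that holds one entry, the list of rows, each a list of 6 numbers: the shift along the tool's x, y, z scaled (see below), then the turn, a rotation vector about the tool's x, y, z scaled (see below). In form: [[[tx, ty, tz, wx, wy, wz], ...]]. A call has 1 to 8 rows; each row is the pose to reach, as a shift and turn from the pose commanded when the call began, along the tool's axes at that moment, turning the shorter way round; what a row does not reach only later rows make up. The controller multiplies each number of a shift by 20 cm and each number of a turn by pi rad. A row lasts 1/12 s, in which the tool goes at most 41.7 mm and 7.16 degrees, less where a joint would pass 70% of its speed; a pose out of reach is approached as far as the arm can. A call with a number of a shift or a turn outside -1 to 1 is refused whole. A call with a gripper value outside its range is refused whole. OPENING is the gripper's target within -1 to 1 (fully open at 1, half-way at 0, shut at -1), set as the call begins (- or left out, the last holds). The fingers move at their own pace and stop on an object; FORCE is the grip in N (left out, the last holds). Time passes only in rows, so rows that repeat a pose let the fingers close. It gives the time, the measured TCP pose, the force, the opening and the grip force at its end, in the units of the state.
- r.sense(): the state, without advancing time (a new reading comes with each control period).
- r.grab_frame(name): name is "scene" or "side" or "wrist"; returns the picture (400x640x3 uint8, red, green, blue); there is no depth.
- r.camera_info(name): a dict with "K" (3x3 intrinsics, pixels), "rvec" (rotation vector, rad) and "tvec" (3), from world to camera coordinates, as OpenCV has them; the wrist camera has in their place "mount" (4x4, takes a point from camera to tool coordinates, whose origin is the TCP and whose axes are the flange's). Camera axes: x right, y down, z forward; pixel columns grow to the right and rows downward; lengths in mm; the calibration is good to about 2 mm. A picture is of the moment at which its call begins: read the wrist's pose just before it. camera_info takes no time and is no camera call.
- r.sign_off(): hands the job in; it is judged then, once.
The state is a dict: "clock": time; "qpos": joint angles; "qvel": joint speeds; "joint_efforts": joint torques, N m; "eef_pos": TCP position; "tcp_rot": TCP orientation; "contact_force": force on the tool from outside, world axes, zero at the start; "wrist_torque": the same for the moment, N m; "opening": opening from 0.0 (shut) to 1.0 (fully open); "grasp_force": force on a finger pad.
Only numpy, scipy, OpenCV 4.12 (cv2) and the standard library are available. Lean on these libraries where they do the work, as an engineer would, in place of code of your own. Each camera call takes 0.05 s, during which the arm holds its last target. There are 200 camera calls.

## Working session

There is one attempt and no reset: what is moved stays moved. The work goes in short steps, Python scripts to look and compute and a shell command to move; the robot and the scene stay as the last step left them, time stands still between calls to the robot, and variables do not carry over. Pictures are saved under pics/ and viewed, at most 10 in all, crops included, and the job is handed in when it is done.

```bash
ls; mkdir -p pics; cat > h.py <<'E'
import numpy as np, cv2
from rig import r
from scipy.spatial.transform import Rotation as R
def cam(name,s=None):
    c=r.camera_info(name);K=np.array(c["K"])
    if "rvec" in c:
        Rm=cv2.Rodrigues(np.array(c["rvec"],float))[0];t=np.array(c["tvec"],float).ravel()
        return K,Rm.T,-Rm.T@t
    M=np.array(c["mount"]);s=s or r.sense()
    Rt=R.from_euler('xyz',s["tcp_rot"]).as_matrix()
    return K,Rt@M[:3,:3],Rt@M[:3,3]+np.array(s["eef_pos"])
def onz(C,uv,z):
    K,Rw,o=C;d=(Rw@np.linalg.inv(K)@np.c_[np.atleast_2d(uv),np.ones(len(np.atleast_2d(uv)))].T).T
    return o+d*((z-o[2])/d[:,2])[:,None]
def proj(C,P):
    K,Rw,o=C;p=(np.atleast_2d(P)-o)@Rw@K.T
    return p[:,:2]/p[:,2:]
E
python3 - <<'E'
from h import *
s=r.sense();print(s)
for n in("scene","side","wrist"):
    f=r.grab_frame(n);cv2.imwrite(f"pics/{n}0.png",f[:,:,::-1])
    C=cam(n,s);print(n,C[2],C[1][:,2],C[0][0,0])
E
```

```text
pics
{'clock': 0.0, 'qpos': array([-1.13439991e+00,  3.53676981e-01,  1.63415644e+00, -6.79892870e-06,
        1.15521721e+00, -2.38477921e-03]), 'qvel': array([ 1.59966733e-04,  3.73988743e-04,  1.25525097e-03, -8.50932279e-04,
        2.02710825e-03,  4.47329785e-05]), 'joint_efforts': array([-4.22129206e-04, -6.05244541e+01, -3.42063332e+01,  1.34840470e-04,
        9.29994247e-03,  5.48119647e-05]), 'eef_pos': array([ 265.31929231, -565.34006906,  230.53414353]), 'tcp_rot': array([-3.14013467e+00,  2.73926029e-06,  4.38783951e-01]), 'contact_force': array([-0.49868325, -0.0388369 , -0.41292256]), 'wrist_torque': array([0.00123422, 0.0169633 , 0.04099516]), 'grasp_force': 0.0, 'opening': 0.9972641045181364}
scene [1203.59804075 -339.76686633 1084.62031439] [-0.53571694  0.27125329 -0.79964305] 473.0764060179664
side [ 20.33248201 752.62617735 921.03757042] [ 0.4073801  -0.59592637 -0.69203556] 482.163574825067
wrist [ 326.58991263 -537.11655883  371.76821201] [-0.24408662 -0.11337013 -0.9631038 ] 348.8288171053851
```

View pics/scene0.png

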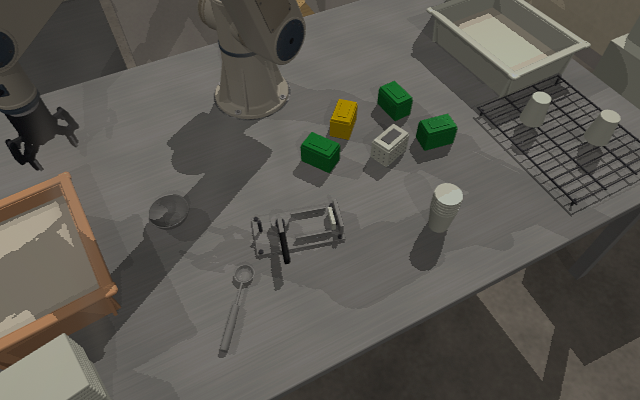

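View pics/side0.png

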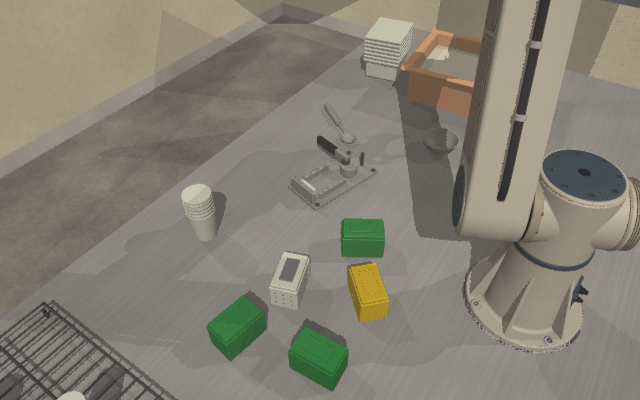

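Scene: the white mould is at (390,146) between green and yellow ones. The clamp is around (300,230), with its pad at the right (338,215) and its black handle at (286,245). Cups are at (445,205), the bowl at (170,210) and the ladle at (235,310).

```bash
python3 - <<'E'
from h import *
C=cam("scene");S=cam("side")
print("mould",onz(C,[[390,135]],74),onz(S,[[290,268]],74))
print("handle hub/tip",onz(C,[[281,224],[287,260]],60),onz(S,[[349,158],[320,140]],60))
print("pad",onz(C,[[336,215]],40),onz(S,[[305,186]],40))
print("cups,bowl,ladle",onz(C,[[447,195],[170,208],[240,275]],[135][0]*0+40))
s=r.sense();print(cam("wrist",s)[2]-s["eef_pos"]); print(R.from_euler('xyz',s["tcp_rot"]).as_matrix())
a=cv2.imread("pics/scene0.png");b=cv2.imread("pics/side0.png")
x=cv2.resize(a[185:275,235:365],None,fx=6,fy=6,interpolation=cv2.INTER_CUBIC);cv2.imwrite("pics/c1.png",x)
E
```

```text
mould [[438.83806309 267.30629348  74.        ]] [[441.81799288 262.31098737  74.        ]]
handle hub/tip [[ 565.92996451 -139.17670524   60.        ]
 [ 667.74370778 -168.69294197   60.        ]] [[ 541.12087263 -140.90840639   60.        ]
 [ 653.94181389 -162.96840561   60.        ]]
pad [[594.56284523   6.06442599  40.        ]] [[589.03435683   2.98133165  40.        ]]
cups,bowl,ladle [[ 675.7813197   306.63705412   40.        ]
 [ 370.02645631 -379.56084744   40.        ]
 [ 642.24322711 -284.09505762   40.        ]]
[ 61.24774742  28.27805901 141.23307814]
[[ 9.05260919e-01  4.24855803e-01 -4.63743170e-04]
 [ 4.24856055e-01 -9.05260431e-01  9.40669368e-04]
 [-2.01595019e-05 -1.04857531e-03 -9.99999450e-01]]
```

View pics/c1.png

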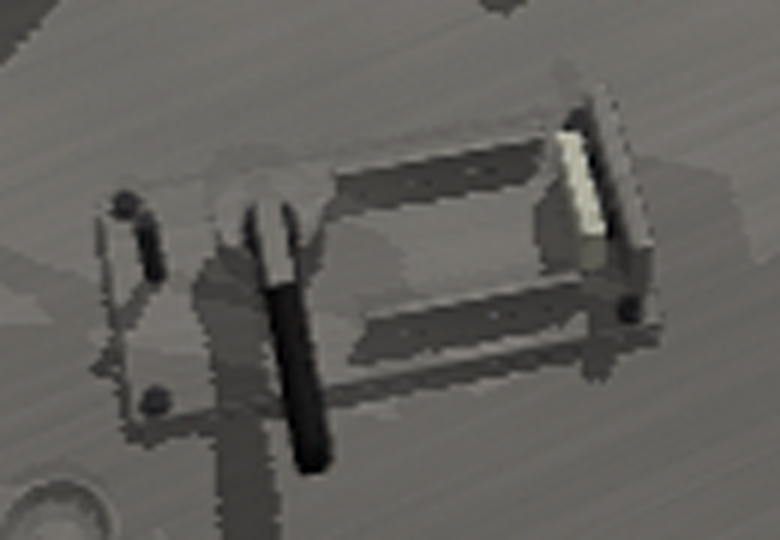

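The crop shows the clamp lying along image left (cam) to right (pad). The hub is at about (278,224) and the grip's outer end at (286,262) in scene pixels, so the lever is nearly open. Scene and side agree on the mould at about (440,265) and the pad at about (592,4). I'll move the wrist camera over the clamp.

```bash
python3 -m inch '[[[0.8,-0.54,-0.2,0,0,0],[0.8,-0.54,-0.2,0,0,0],[0.8,-0.54,-0.2,0,0,0],[0.8,-0.54,-0.2,0,0,0],[0.8,-0.54,-0.2,0,0,0]]]' 1
python3 -m inch '[[[0.8,-0.54,-0.2,0,0,0],[0.8,-0.54,-0.2,0,0,0],[0.8,-0.54,-0.2,0,0,0],[0.8,-0.54,-0.2,0,0,0],[0.8,-0.54,-0.2,0,0,0]]]'
python3 -m inch '[[[0.8,-0.54,-0.2,0,0,-0.274],[0.8,-0.54,-0.2,0,0,-0.274],[0.8,-0.54,-0.2,0,0,-0.274],[0.8,-0.54,-0.2,0,0,-0.274],[0.8,-0.54,-0.2,0,0,-0.274],[0.8,-0.54,-0.2,0,0,-0.274],[0.8,-0.54,-0.2,0,0,-0.274],[0.8,-0.54,-0.2,0,0,-0.274]]]'
python3 - <<'E'
from h import *
s=r.sense();f=r.grab_frame("wrist");cv2.imwrite("pics/w1.png",f[:,:,::-1]);print(s["clock"],s["eef_pos"],s["tcp_rot"],s["qvel"].round(3))
import pickle;pickle.dump(cam("wrist",s),open("w1.pkl","wb"))
E
```

```text
clock: 0.57
eef_pos: [365.4, -397.5, 271.7]
tcp_rot: [-3.141, -0.001, 0.439]
contact_force: [-0.2, -0.3, -0.4]
opening: 1.002
grasp_force: 0.0
clock: 0.98
eef_pos: [464.6, -231.6, 312.0]
tcp_rot: [3.142, -0.001, 0.44]
contact_force: [0.8, -0.0, 0.4]
opening: 1.0
grasp_force: 0.0
clock: 1.65
eef_pos: [562.5, -67.8, 351.0]
tcp_rot: [-3.141, 0.0, 1.306]
contact_force: [-0.2, -0.7, -0.3]
opening: 0.996
grasp_force: 0.0
1.65 [562.50479859 -67.77575759 350.97053796] [-3.14100281e+00  1.13104216e-04  1.30603657e+00] [-0.018 -0.004  0.006 -0.001 -0.001  0.213]
```

View pics/w1.png

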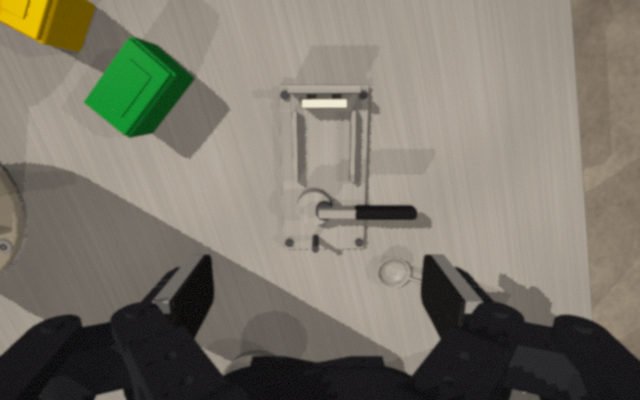

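The wrist view shows the clamp nearly aligned with the tool. The pad is at (325,103), the rails at x≈296 and 354, and the black grip spans (357..416, 212). The wrist was still turning slightly, so I'll take a fresh still frame, plus masks for the pad, grip and mould.

```bash
python3 - <<'E'
from h import *
import pickle
r.grab_frame("wrist");s=r.sense();f=r.grab_frame("wrist")[:,:,::-1].copy();cv2.imwrite("pics/w2.png",f);C=cam("wrist",s)
pickle.dump(C,open("w2.pkl","wb"));print(s["eef_pos"],s["tcp_rot"],s["qvel"].round(3))
g=cv2.cvtColor(f,cv2.COLOR_BGR2GRAY)
def blobs(m,lo):
    n,l,st,c=cv2.connectedComponentsWithStats(m.astype(np.uint8))
    return [(l==i) for i in range(1,n) if st[i,4]>lo]
roi=np.zeros_like(g,bool);roi[70:260,265:430]=1
for nm,m,z in(("pad",(g>215)&roi,42),("grip",(g<45)&roi,68)):
    for b in blobs(m,60):
        p=np.argwhere(b)[:,::-1].astype(np.float32);q=cv2.boxPoints(cv2.minAreaRect(p))
        print(nm,len(p),q.round(1).tolist(),onz(C,q,z)[:,:2].round(1).tolist())
x=cv2.resize(f[80:260,265:430],None,fx=3.3,fy=3.3,interpolation=cv2.INTER_CUBIC);cv2.imwrite("pics/w2c.png",x)
# mould in scene, side : white mask bbox crop
for n,(x0,y0,x1,y1) in(("scene",(360,115,420,175)),("side",(262,243,322,318))):
    a=cv2.imread(f"pics/{n}0.png")[y0:y1,x0:x1];h=cv2.cvtColor(a,cv2.COLOR_BGR2HSV)
    cv2.imwrite(f"pics/m_{n}.png",cv2.resize(a,None,fx=6,fy=6,interpolation=cv2.INTER_CUBIC))
a=cv2.imread("pics/m_scene.png");b=cv2.imread("pics/m_side.png");H=max(a.shape[0],b.shape[0])
o=np.zeros((H,a.shape[1]+b.shape[1],3),np.uint8);o[:a.shape[0],:a.shape[1]]=a;o[:b.shape[0],a.shape[1]:]=b;cv2.imwrite("pics/m.png",o);print(o.shape,a.shape)
E
```

```text
[562.19909118 -68.5349631  350.99191371] [-3.14102517e+00  1.06626348e-04  1.29578233e+00] [-0.01  -0.002 -0.     0.002 -0.002  0.012]
pad 274 [[301.79998779296875, 99.5999984741211], [344.0, 98.4000015258789], [344.20001220703125, 105.0], [302.0, 106.19999694824219]] [[562.7, 4.6], [613.4, -8.2], [611.6, -15.8], [560.7, -3.0]]
grip 756 [[356.0, 217.0], [356.0, 205.0], [416.0, 205.0], [416.0, 217.0]] [[589.7, -153.3], [593.6, -137.7], [666.8, -158.3], [663.7, -174.0]]
(450, 720, 3) (360, 360, 3)
```

View pics/w2c.png

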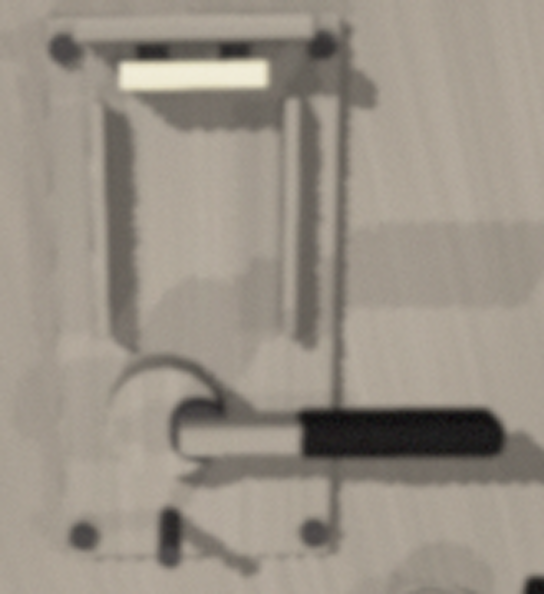

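View pics/m.png

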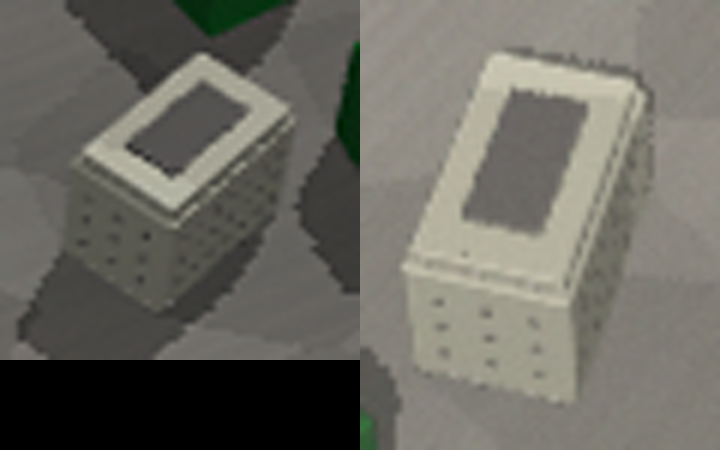

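Crop: the pad's front edge is at crop y≈88, x 119–270. The rails' outer top edges run from (92,98) to (99,340) and (300,98) to (297,345), and the grip spans (303–503, 433). The bolts sit at the base plate's four corners. The mould's lid corners are clear in both views.

```bash
python3 - <<'E'
from h import *
import pickle
C=pickle.load(open("w2.pkl","rb"));P=lambda l:np.array(l)/3.3+[265,80]
f=lambda n,l,z:print(n,onz(C,P(l),z)[:,:2].round(1).tolist())
f("railL outer t,b",[[92,98],[99,340]],28);f("railR outer t,b",[[300,98],[297,345]],28)
f("pad front",[[119,89],[270,89]],42);f("wall front/back",[[74,40],[314,37],[76,18],[312,14]],50)
f("bolts",[[65,48],[322,46],[84,536],[315,533]],12)
f("grip top mid",[[303,432],[503,432]],68)
for n,l,off in(("scene",[[202,54],[292,106],[176,208],[84,150]],[360,115]),("side",[[137,55],[280,88],[212,290],[48,260]],[262,243])):
    q=onz(cam(n),np.array(l)/6+off,74)[:,:2]
    print(n,q.mean(0).round(1),[np.linalg.norm(q[i]-q[i-1]).round(1) for i in range(4)],[np.degrees(np.arctan2(*(q[i]-q[i-1])[::-1])).round(1) for i in range(4)])
E
```

```text
railL outer t,b [[547.5, -4.0], [522.3, -97.5]]
railR outer t,b [[625.7, -26.0], [600.6, -121.7]]
pad front [[559.3, -3.6], [614.2, -19.0]]
wall front/back [[548.7, 17.6], [633.8, -5.3], [551.6, 24.7], [635.0, 2.7]]
bolts [[541.6, 17.4], [640.6, -9.6], [488.0, -185.2], [588.1, -211.8]]
grip top mid [[592.7, -145.6], [667.0, -166.5]]
scene [445.7 268.1] [np.float64(89.9), np.float64(54.2), np.float64(91.0), np.float64(55.8)] [np.float64(108.6), np.float64(21.7), np.float64(-70.3), np.float64(-159.4)]
side [435.8 269. ] [np.float64(95.5), np.float64(56.1), np.float64(91.4), np.float64(59.4)] [np.float64(-71.7), np.float64(-162.1), np.float64(110.4), np.float64(21.9)]
```

Rails, pad, wall and bolts agree: nest ≈ (573.4, -61.7), clamp yaw ≈ -15.1° and lever ≈ 0. The mould is at about (441,268.5) with its x axis at about 20.5°. Next a wrist look over the mould.

```bash
python3 -m inch '[[[0.66,-0.52,0,0,0,0],[0.66,-0.52,0,0,0,0],[0.66,-0.52,0,0,0,0],[0.66,-0.52,0,0,0,0],[0.66,-0.52,0,0,0,0]]]'
python3 -m inch '[[[0.66,-0.52,0.2,0,0,-0.2],[0.66,-0.52,0.2,0,0,-0.2],[0.66,-0.52,0.2,0,0,-0.2],[0.66,-0.52,0.2,0,0,-0.2],[0.66,-0.52,0.2,0,0,-0.2],[0.66,-0.52,0.2,0,0,-0.2],[0.66,-0.52,0.2,0,0,-0.2],[0.66,-0.52,0.2,0,0,-0.2]]]'
python3 - <<'E'
from h import *
import pickle
[r.grab_frame("wrist") for _ in range(3)];s=r.sense();f=r.grab_frame("wrist")[:,:,::-1].copy();cv2.imwrite("pics/w3.png",f);C=cam("wrist",s)
pickle.dump(C,open("w3.pkl","wb"));print(s["clock"],s["eef_pos"],s["tcp_rot"],s["qvel"].round(3))
print(proj(C,[440.8,268.5,74]))
E
```

```text
clock: 2.22
eef_pos: [494.9, 91.0, 351.4]
tcp_rot: [-3.14, -0.002, 1.299]
contact_force: [0.1, -0.9, 0.7]
opening: 1.0
grasp_force: 0.0
clock: 2.88
eef_pos: [433.4, 240.5, 311.6]
tcp_rot: [3.141, 0.0, 1.922]
contact_force: [-0.5, -0.2, -0.3]
opening: 1.002
grasp_force: 0.0
3.0333 [433.48717536 240.4249734  311.62113545] [3.14094419e+00 1.32100749e-04 1.92340500e+00] [ 0.004  0.     0.001  0.    -0.001 -0.012]
[[332.82765572 144.5128678 ]]
```

View pics/w3.png

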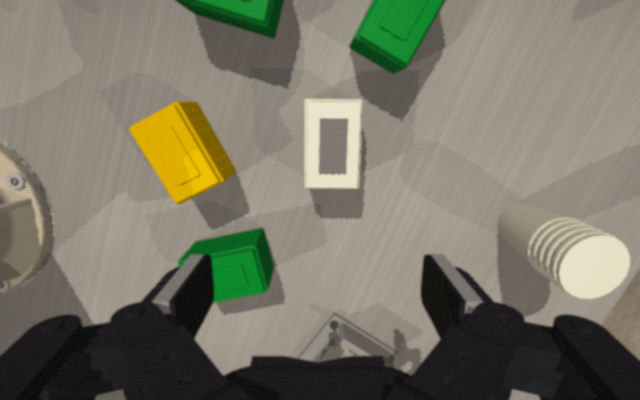

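The white mould is at (333,144), aligned with the tool and with clear space on both sides (yellow ends at 233). Now I'll measure it from the mask.

```bash
python3 - <<'E'
from h import *
import pickle
C=pickle.load(open("w3.pkl","rb"));f=cv2.imread("pics/w3.png");h=cv2.cvtColor(f,cv2.COLOR_BGR2HSV)
m=((h[...,2]>175)&(h[...,1]<70)).astype(np.uint8);m[:,:280]=0;m[:,390:]=0;m[:80]=0;m[220:]=0
c=max(cv2.findContours(m,0,2)[0],key=cv2.contourArea);q=cv2.boxPoints(cv2.minAreaRect(c));print(q.round(1).tolist())
p=onz(C,q,72)[:,:2];print(p.mean(0),[np.linalg.norm(p[i]-p[i-1]).round(1) for i in range(4)],[np.degrees(np.arctan2(*(p[i]-p[i-1])[::-1])).round(1) for i in range(4)])
s=r.sense();T=R.from_euler('xyz',s["tcp_rot"]).as_matrix()
t=np.r_[p.mean(0),0]-s["eef_pos"];t[2]=0;print("tool shift mm",T.T@t, s["eef_pos"])
E
```

```text
[[304.0, 98.0], [362.0, 98.0], [362.0, 187.0], [304.0, 187.0]]
[440.94856295 268.88033815] [np.float64(95.9), np.float64(60.8), np.float64(95.9), np.float64(65.1)] [np.float64(109.7), np.float64(20.3), np.float64(-67.8), np.float64(-159.7)]
tool shift mm [2.39826033e+01 1.68933906e+01 7.86928016e-03] [433.39581026 240.53412335 311.58036545]
```

```bash
python3 -m inch '[[[0.12,0.085,0.2,0,0,0],[0.12,0.085,0.4,0,0,0],[0.12,0.085,0.6,0,0,0],[0.12,0.085,0.7,0,0,0],[0.12,0.085,0.75,0,0,0],[0.12,0.085,0.75,0,0,0]]]' 1
python3 -m inch '[[[0,0,0.15,0,0,0],[0,0,0.3,0,0,0],[0,0,0.45,0,0,0],[0,0,0.55,0,0,0],[0,0,0.63,0,0,0],[0,0,0.67,0,0,0],[0,0,0.672,0,0,0],[0,0,0.672,0,0,0]]]'
python3 -m inch '[[[0,0,0,0,0,0],[0,0,0,0,0,0],[0,0,0,0,0,0],[0,0,0,0,0,0],[0,0,0,0,0,0],[0,0,0,0,0,0],[0,0,0,0,0,0],[0,0,0,0,0,0]]]' -1 40
```

```text
clock: 3.58
eef_pos: [439.4, 268.8, 159.4]
tcp_rot: [-3.138, 0.001, 1.926]
contact_force: [0.1, 0.1, 0.2]
opening: 1.0
grasp_force: 0.0
clock: 4.25
eef_pos: [441.4, 270.4, 28.1]
tcp_rot: [3.14, -0.0, 1.927]
contact_force: [0.5, 0.8, 1.0]
opening: 0.998
grasp_force: 0.0
clock: 4.92
eef_pos: [441.2, 270.5, 28.5]
tcp_rot: [3.139, -0.0, 1.928]
contact_force: [-1.1, -0.5, 7.4]
opening: 0.745
grasp_force: 43.1
```

Gripped (63 mm opening). Next I lift, carry and turn.

```bash
python3 -m inch '[[[0,0,-0.1,0,0,0],[0,0,-0.25,0,0,0],[0,0,-0.4,0,0,0],[0,0,-0.55,0,0,0],[0,0,-0.65,0,0,0],[0,0,-0.7,0,0,0],[0,0,-0.7,0,0,0]]]'
python3 -m inch '[[[-0.12,0,0,0,0,0],[-0.27,0,0,0,0,0],[-0.42,0,0,0,0,0],[-0.57,0.01,0,0,0,0],[-0.72,0.02,0,0,0,0],[-0.83,0.02,0,0,0,0],[-0.88,0.02,0,0,0,0],[-0.88,0.02,0,0,0,0]]]'
python3 -m inch '[[[-0.12,0,0,0,0,0.035],[-0.27,0,0,0,0,0.07],[-0.42,0,0,0,0,0.105],[-0.57,0.01,0,0,0,0.14],[-0.72,0.02,0,0,0,0.17],[-0.83,0.02,0,0,0,0.19],[-0.88,0.02,0,0,0,0.198],[-0.88,0.02,0,0,0,0.198]]]'
python3 - <<'E'
from h import *
[r.grab_frame("wrist") for _ in range(3)];s=r.sense();f=r.grab_frame("wrist")[:,:,::-1].copy()
p=r.grab_frame("scene")[:,:,::-1];T=R.from_euler('xyz',s["tcp_rot"]).as_matrix()
print(s["clock"],s["eef_pos"],s["tcp_rot"],s["qvel"].round(3),s["opening"])
print("tool shift",T.T@(np.array([573.4,-61.7,0])-np.array(s["eef_pos"])),"yaw need",1.307-s["tcp_rot"][2])
o=np.hstack([cv2.resize(f,(400,250)),cv2.resize(p[100:280,220:508],(400,250))]);cv2.imwrite("pics/h1.png",o)
E
```

```text
clock: 5.5
eef_pos: [441.2, 270.6, 169.2]
tcp_rot: [3.138, -0.001, 1.928]
contact_force: [0.4, -0.5, -6.2]
opening: 0.74
grasp_force: 50.1
clock: 6.17
eef_pos: [505.1, 104.5, 165.3]
tcp_rot: [-3.139, -0.0, 1.926]
contact_force: [-0.2, 0.1, -5.2]
opening: 0.74
grasp_force: 50.0
clock: 6.83
eef_pos: [570.9, -57.8, 165.8]
tcp_rot: [-3.14, 0.0, 1.304]
contact_force: [0.2, 0.5, -5.6]
opening: 0.744
grasp_force: 50.0
6.9833 [569.88051777 -55.68587744 166.12892391] [-3.13966372e+00 -3.36881407e-04  1.30749767e+00] [ 0.007 -0.008  0.001 -0.001  0.001 -0.002] 0.7410729615253309
tool shift [ -4.94681666   5.28390528 166.1173836 ] yaw need -0.0004976669329117556
```

View pics/h1.png

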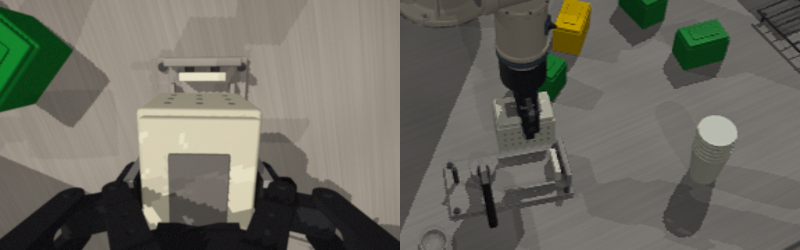

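Mould held upright and aligned with the clamp; the pad is visible straight beyond it. I'll correct the offset, come down to hover just above the rails, and check.

```bash
python3 -m inch '[[[-0.025,0.026,0.1,0,0,0],[-0.025,0.026,0.2,0,0,0],[-0.025,0.026,0.3,0,0,0],[-0.025,0.026,0.38,0,0,0],[-0.025,0.026,0.43,0,0,0],[-0.025,0.026,0.45,0,0,0],[-0.025,0.026,0.45,0,0,0],[-0.025,0.026,0.45,0,0,0]]]'
python3 - <<'E'
from h import *
[r.grab_frame("wrist") for _ in range(3)];s=r.sense();f=r.grab_frame("wrist")[:,:,::-1].copy();cv2.imwrite("pics/h2.png",f);C=cam("wrist",s)
T=R.from_euler('xyz',s["tcp_rot"]).as_matrix();print(s["clock"],s["eef_pos"],s["tcp_rot"],s["contact_force"])
tool=lambda p:(p-s["eef_pos"])@T
print("nest in tool",tool(np.array([573.4,-61.7,10.])))
g=cv2.cvtColor(f,cv2.COLOR_BGR2GRAY);h=cv2.cvtColor(f,cv2.COLOR_BGR2HSV)
m=((h[...,2]>160)&(h[...,1]<60)&(h[...,1]>12)).astype(np.uint8)
n,l,st,c=cv2.connectedComponentsWithStats(m)
for i in range(1,n):
    if st[i,4]>150: print(st[i],c[i])
zl=s["eef_pos"][2]-28.3+66
for v in range(140,260,20):
    row=np.where(((g[v]>150))&(abs(np.arange(640)-330)<150))[0];print(v,row.min() if len(row) else None,row.max() if len(row) else None)
cv2.imwrite("pics/h2c.png",f[60:300,150:500])
E
```

```text
clock: 7.75
eef_pos: [575.0, -63.0, 77.5]
tcp_rot: [3.141, -0.0, 1.306]
contact_force: [-0.7, -0.5, -5.7]
opening: 0.743
grasp_force: 49.9
7.9 [575.34936458 -63.25555038  77.99657477] [ 3.13971138e+00 -2.84607626e-04  1.30604350e+00] [-0.06758962  0.26965709 -5.70662125]
nest in tool [ 0.97190665 -2.41640202 67.99242854]
[225   0  27  62 600] [238.28166667  32.45833333]
[254   0  13  27 171] [260.09356725  12.48538012]
[ 516   55   57  178 4549] [542.93097384 152.51110134]
[ 580   70   25  160 1687] [590.16360403 150.18316538]
[217  76  69  11 488] [251.31147541  79.70696721]
[ 424   99   80  115 4497] [466.99355126 171.10651545]
[ 255  110  112   22 2189] [311.02878026 119.8332572 ]
[505 152  13  61 256] [510.83203125 181.38671875]
[  218   172   200   168 20122] [320.20226618 233.35245005]
[ 32 262  38  55 451] [ 47.78492239 283.24833703]
[229 331  27  28 497] [241.91348089 343.59758551]
140 185 479
160 225 479
180 218 479
200 219 479
220 220 414
240 222 412
```

View pics/h2c.png

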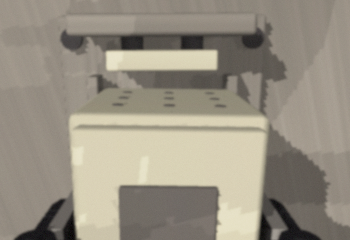

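Hover: the mould is just above the rails. The pad's top is at px 256–367 (row 119), and the body's far top corners are at (220,178) and (417,178). I'll compare their midlines in the same view.

```bash
python3 - <<'E'
from h import *
s=r.sense();C=cam("wrist",s);T=R.from_euler('xyz',s["tcp_rot"]).as_matrix();b=s["eef_pos"]
t=lambda uv,z:((onz(C,uv,z)-b)@T).round(1).tolist()
print("pad front",t([[255.5,130],[367,130]],42));print("pad back",t([[255.5,110],[367,110]],42))
print("body",t([[220,178],[417,178]],b[2]-28.3+66));print("lid",t([[225,188],[415,188]],b[2]-28.3+74))
print("wall",t([[218,75],[414,75]],50)); print(b)
E
```

```text
pad front [[54.1, -31.0, 35.8], [54.1, 24.7, 35.9]]
pad back [[63.7, -30.5, 35.8], [63.8, 24.3, 35.9]]
body [[45.3, -29.6, -37.7], [45.4, 30.1, -37.6]]
lid [[44.2, -26.2, -45.7], [44.2, 27.4, -45.6]]
wall [[79.4, -45.6, 27.8], [79.5, 44.1, 27.9]]
[575.18499757 -63.30072429  77.84350895]
```

```bash
python3 - <<'E'
from h import *
f=cv2.imread("pics/h2.png");g=cv2.cvtColor(f,cv2.COLOR_BGR2GRAY).astype(int)
for a,b in((275,283),(296,306),(335,345)):
    print(a,[(v,int(g[v,a:b].mean())) for v in range(104,192,2)])
s=r.sense();C=cam("wrist",s);T=R.from_euler('xyz',s["tcp_rot"]).as_matrix();b=s["eef_pos"]
for z in (40,45,50): print(z,[round(float(((onz(C,[[310,v]],z)-b)@T)[0,0]),1) for v in (130,144,147,150,153)])
E
python3 - <<'E'
import cv2
f=cv2.imread("pics/h2.png")[100:200,205:435];cv2.imwrite("pics/h2z.png",cv2.resize(f,None,fx=3.4,fy=3.4,interpolation=cv2.INTER_CUBIC))
E
```

```text
275 [(104, 40), (106, 41), (108, 46), (110, 134), (112, 208), (114, 213), (116, 212), (118, 210), (120, 210), (122, 209), (124, 207), (126, 207), (128, 200), (130, 148), (132, 109), (134, 116), (136, 124), (138, 136), (140, 152), (142, 153), (144, 153), (146, 151), (148, 143), (150, 130), (152, 111), (154, 134), (156, 127), (158, 125), (160, 138), (162, 138), (164, 137), (166, 140), (168, 141), (170, 140), (172, 147), (174, 174), (176, 202), (178, 209), (180, 208), (182, 210), (184, 195), (186, 150), (188, 156), (190, 187)]
296 [(104, 82), (106, 81), (108, 86), (110, 151), (112, 208), (114, 213), (116, 212), (118, 210), (120, 210), (122, 210), (124, 208), (126, 208), (128, 199), (130, 140), (132, 100), (134, 102), (136, 102), (138, 102), (140, 101), (142, 101), (144, 101), (146, 101), (148, 119), (150, 136), (152, 137), (154, 138), (156, 138), (158, 139), (160, 139), (162, 139), (164, 139), (166, 140), (168, 141), (170, 141), (172, 145), (174, 170), (176, 198), (178, 209), (180, 210), (182, 209), (184, 199), (186, 153), (188, 153), (190, 184)]
335 [(104, 39), (106, 40), (108, 55), (110, 159), (112, 210), (114, 214), (116, 212), (118, 212), (120, 211), (122, 211), (124, 210), (126, 209), (128, 198), (130, 130), (132, 93), (134, 91), (136, 89), (138, 89), (140, 87), (142, 87), (144, 87), (146, 88), (148, 103), (150, 134), (152, 137), (154, 138), (156, 138), (158, 139), (160, 139), (162, 139), (164, 139), (166, 140), (168, 140), (170, 140), (172, 143), (174, 162), (176, 193), (178, 208), (180, 208), (182, 208), (184, 204), (186, 164), (188, 147), (190, 174)]
40 [53.9, 46.9, 45.4, 43.9, 42.3]
45 [54.3, 47.5, 46.0, 44.5, 43.0]
50 [54.7, 48.1, 46.6, 45.2, 43.7]
```

View pics/h2z.png

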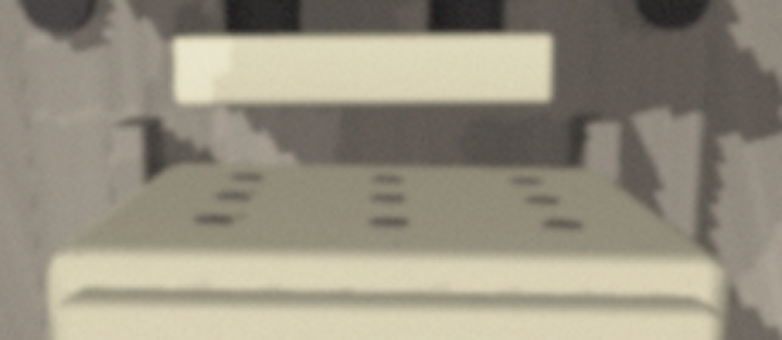

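The front face's bottom edge is at row 148.5 and the pad's edge at 130.3, so the gap is about 9.3 mm; I want about 3.5. The mould's midline is at col 318 against the pad's 311.6, which is 3.1 mm across. I'll correct by (+5.5, -3.1) in tool axes and re-check.

```bash
python3 -m inch '[[[0.01,-0.005,0,0,0,0],[0.02,-0.01,0,0,0,0],[0.0275,-0.0155,0,0,0,0],[0.0275,-0.0155,0,0,0,0],[0.0275,-0.0155,0,0,0,0],[0.0275,-0.0155,0,0,0,0]]]'
python3 - <<'E'
from h import *
s=r.sense();f=r.grab_frame("wrist")[:,:,::-1].copy();cv2.imwrite("pics/h3.png",f);print(s["clock"],s["eef_pos"],s["tcp_rot"])
g=cv2.cvtColor(f,cv2.COLOR_BGR2GRAY).astype(int)
v=g[:,296:306].mean(1);print([(i,int(v[i])) for i in range(104,182,2)])
for row in (118,124): w=np.where(g[row,200:430]>180)[0]+200;print(row,w.min(),w.max())
for row in (178,180): w=np.where(g[row,190:450]>165)[0]+190;print(row,w.min(),w.max())
E
```

```text
clock: 8.45
eef_pos: [573.0, -57.1, 76.9]
tcp_rot: [3.142, 0.0, 1.306]
contact_force: [-0.3, 0.3, -6.6]
opening: 0.747
grasp_force: 49.9
8.45 [572.99097475 -57.08789308  76.90046266] [3.14155725e+00 1.49650180e-05 1.30602005e+00]
[(104, 115), (106, 83), (108, 60), (110, 59), (112, 59), (114, 59), (116, 59), (118, 63), (120, 103), (122, 190), (124, 211), (126, 211), (128, 210), (130, 209), (132, 209), (134, 207), (136, 206), (138, 206), (140, 174), (142, 108), (144, 101), (146, 102), (148, 118), (150, 135), (152, 137), (154, 137), (156, 138), (158, 138), (160, 138), (162, 138), (164, 139), (166, 139), (168, 139), (170, 140), (172, 144), (174, 170), (176, 198), (178, 207), (180, 208)]Traceback (most recent call last):
  File "<stdin>", line 5, in <module>
    return umr_minimum(a, axis, None, out, keepdims, initial, where)
ValueError: zero-size array to reduction operation minimum which has no identity
```

```bash
python3 - <<'E'
import cv2,numpy as np
g=cv2.cvtColor(cv2.imread("pics/h3.png"),cv2.COLOR_BGR2GRAY).astype(int)
for row in (128,134): w=np.where(g[row,200:430]>170)[0]+200;print(row,w.min(),w.max(),w.mean())
for row in (178,180): w=np.where(g[row,200:440]>165)[0]+200;print(row,w.min(),w.max())
E
python3 -m inch '[[[0,0,0.03,0,0,0],[0,0,0.06,0,0,0],[0,0,0.09,0,0,0],[0,0,0.1,0,0,0],[0,0,0.1,0,0,0]]]'
```

```text
128 264 374 319.0
134 264 373 318.5
178 219 415
180 219 416
clock: 8.92
eef_pos: [572.3, -57.1, 55.8]
tcp_rot: [-3.14, 0.0, 1.306]
contact_force: [0.2, 1.0, -6.2]
opening: 0.743
grasp_force: 50.0
```

Centred to within 0.6 mm with a 3.6 mm gap. Lowering gently.

```bash
python3 -m inch '[[[0,0,0.01,0,0,0],[0,0,0.02,0,0,0],[0,0,0.03,0,0,0],[0,0,0.035,0,0,0],[0,0,0.035,0,0,0]]]'
python3 -m inch '[[[0,0,0.01,0,0,0],[0,0,0.02,0,0,0],[0,0,0.02,0,0,0],[0,0,0.02,0,0,0]]]'
```

```text
clock: 9.33
eef_pos: [572.8, -57.1, 49.7]
tcp_rot: [-3.141, 0.0, 1.306]
contact_force: [-0.7, -0.0, -6.0]
opening: 0.743
grasp_force: 50.0
clock: 9.67
eef_pos: [572.8, -57.1, 45.7]
tcp_rot: [-3.141, 0.0, 1.306]
contact_force: [0.8, 0.2, -5.8]
opening: 0.743
grasp_force: 50.0
```

```bash
python3 -m inch '[[[0,0,0.01,0,0,0],[0,0,0.015,0,0,0],[0,0,0.015,0,0,0],[0,0,0.015,0,0,0]]]'
python3 -m inch '[[[0,0,0.01,0,0,0],[0,0,0.015,0,0,0],[0,0,0.015,0,0,0],[0,0,0.015,0,0,0]]]'
```

```text
clock: 10.0
eef_pos: [572.9, -57.1, 42.8]
tcp_rot: [-3.141, 0.0, 1.306]
contact_force: [-0.2, -0.6, -5.7]
opening: 0.745
grasp_force: 50.0
clock: 10.33
eef_pos: [572.9, -57.1, 39.8]
tcp_rot: [-3.141, 0.0, 1.306]
contact_force: [-0.1, -0.7, -5.5]
opening: 0.742
grasp_force: 50.0
```

```bash
python3 -m inch '[[[0,0,0.005,0,0,0],[0,0,0.008,0,0,0],[0,0,0.008,0,0,0],[0,0,0.008,0,0,0]]]'
python3 -m inch '[[[0,0,0.005,0,0,0],[0,0,0.005,0,0,0],[0,0,0.005,0,0,0]]]'
```

```text
clock: 10.67
eef_pos: [573.1, -57.1, 38.6]
tcp_rot: [3.141, -0.0, 1.306]
contact_force: [-2.0, -1.0, 0.6]
opening: 0.745
grasp_force: 50.5
clock: 10.92
eef_pos: [573.1, -57.1, 38.6]
tcp_rot: [3.141, -0.0, 1.306]
contact_force: [-6.4, 0.7, 13.0]
opening: 0.74
grasp_force: 52.0
```

The mould is on the floor (z matches the expected 38.5). Release, then rise.

```bash
python3 -m inch '[[[0,0,0,0,0,0],[0,0,0,0,0,0],[0,0,0,0,0,0],[0,0,0,0,0,0],[0,0,0,0,0,0],[0,0,0,0,0,0],[0,0,0,0,0,0],[0,0,0,0,0,0]]]' 1
python3 -m inch '[[[0,0,-0.05,0,0,0],[0,0,-0.15,0,0,0],[0,0,-0.3,0,0,0],[0,0,-0.45,0,0,0],[0,0,-0.6,0,0,0],[0,0,-0.75,0,0,0],[0,0,-0.8,0,0,0],[0,0,-0.8,0,0,0]]]'
python3 - <<'E'
from h import *
[r.grab_frame("wrist") for _ in range(3)];s=r.sense();f=r.grab_frame("wrist")[:,:,::-1].copy();cv2.imwrite("pics/w5.png",f)
import pickle;pickle.dump(cam("wrist",s),open("w5.pkl","wb"));print(s["clock"],s["eef_pos"],s["tcp_rot"])
cv2.imwrite("pics/w5c.png",cv2.resize(f[60:340,180:480],None,fx=2,fy=2,interpolation=cv2.INTER_CUBIC))
E
```

```text
clock: 11.58
eef_pos: [573.0, -57.1, 37.2]
tcp_rot: [-3.142, 0.0, 1.306]
contact_force: [-0.1, -0.4, -0.5]
opening: 1.0
grasp_force: 0.0
clock: 12.25
eef_pos: [574.8, -57.3, 200.9]
tcp_rot: [3.136, -0.001, 1.306]
contact_force: [0.4, -1.1, -0.7]
opening: 1.002
grasp_force: 0.0
12.4 [572.03966396 -57.02352481 196.06741753] [-3.13978941e+00  2.61391614e-04  1.30585798e+00]
```

View pics/w5c.png

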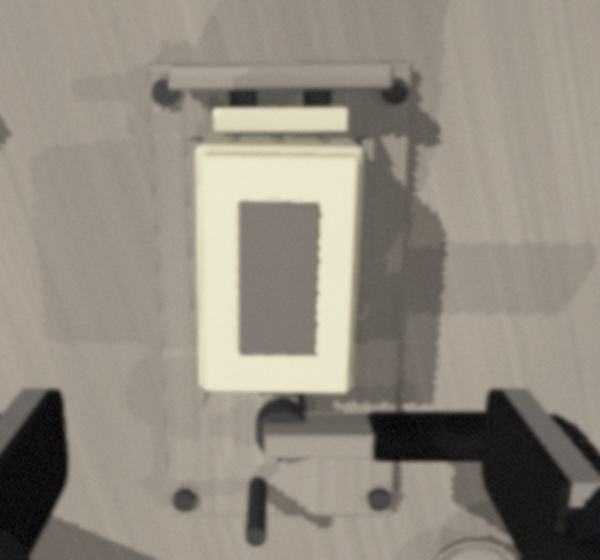

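The mould stands in the nest between the rails, a small gap from the pad, with the lever still open (crop grip at y≈437). That was one picture over the allowance, so I won't view any more. Next I shut the fingers and go beside the grip on its mould side.

```bash
python3 -m inch '[[[-0.1,0.16,0,0,0,0],[-0.2,0.32,0,0,0,0],[-0.27,0.47,0,0,0,0],[-0.27,0.47,0,0,0,0],[-0.27,0.47,0,0,0,0],[-0.27,0.47,0,0,0,0],[-0.27,0.47,0,0,0,0],[-0.27,0.47,0,0,0,0]]]' -1 60
python3 - <<'E'
from h import *
[r.grab_frame("wrist") for _ in range(4)];s=r.sense();f=r.grab_frame("wrist")[:,:,::-1].copy();cv2.imwrite("pics/w6.png",f);C=cam("wrist",s)
print(s["clock"],s["eef_pos"],s["tcp_rot"],s["opening"])
g=cv2.cvtColor(f,cv2.COLOR_BGR2GRAY);w5=cv2.cvtColor(cv2.imread("pics/w5.png"),cv2.COLOR_BGR2GRAY)
import pickle;C5=pickle.load(open("w5.pkl","rb"))
# grip edges from w5 (z=68): dark columns 375..480 of the crop
for x in (380,420,460):
    u=180+x//2;v=[i for i in range(60+190,60+250) if w5[i,u]<45];print(u,min(v),max(v),onz(C5,[[u,min(v)-.5],[u,max(v)+.5]],68)[:,:2].round(1).tolist())
# lid + pad via w5
m=(w5>190).astype(np.uint8);m[:,:250]=0;m[:,390:]=0
n,l,st,c=cv2.connectedComponentsWithStats(m);print([(st[i].tolist(),c[i].round(1).tolist()) for i in range(1,n) if st[i,4]>300])
C1=pickle.load(open("w1.pkl","rb"));print("ladle bowl",onz(C1,[[397,272]],10))
E
```

```text
clock: 13.12
eef_pos: [648.6, -133.0, 196.8]
tcp_rot: [-3.14, -0.0, 1.307]
contact_force: [-0.0, 1.0, 0.0]
opening: 0.002
grasp_force: 0.0
13.3167 [ 649.3827363  -133.39647386  197.57925925] [ 3.14128859e+00 -7.64031240e-06  1.30648138e+00] 0.000463051883065997
370 267 289 [[597.5, -132.8], [592.7, -154.1]]
390 267 289 [[613.9, -137.2], [609.3, -158.6]]
410 267 289 [[630.2, -141.6], [626.0, -163.1]]
[([287, 114, 66, 11, 685], [319.8, 119.3]), ([278, 132, 82, 124, 6369], [315.9, 190.5])]
ladle bowl [[ 632.23986344 -274.76289212   10.        ]]
```

The grip centreline may lie up to about 4.5 mm nearer than modelled, and there is still about 7 mm of clearance. Descend.

```bash
python3 -m inch '[[[0,0,0.15,0,0,0],[0,0,0.3,0,0,0],[0,0,0.45,0,0,0],[0,0,0.6,0,0,0],[0,0,0.72,0,0,0],[0,0,0.8,0,0,0],[0,0,0.82,0,0,0],[0,0,0.82,0,0,0]]]'
python3 -m inch '[[[-0.01,0,0,0,0,0],[-0.02,0,0,0,0,0],[-0.03,0,0,0,0,0],[-0.03,0,0,0,0,0],[-0.03,0,0,0,0,0]]]'
```

```text
clock: 14.03
eef_pos: [648.7, -133.6, 32.2]
tcp_rot: [-3.139, 0.0, 1.306]
contact_force: [-0.3, 1.1, -0.1]
opening: 0.002
grasp_force: 0.0
clock: 14.45
eef_pos: [648.4, -140.0, 34.2]
tcp_rot: [3.14, -0.0, 1.306]
contact_force: [0.2, -0.1, -0.3]
opening: 0.001
grasp_force: 0.0
```

```bash
python3 -m inch '[[[-0.005,0,0,0,0,0],[-0.01,0,0,0,0,0],[-0.015,0,0,0,0,0],[-0.015,0,0,0,0,0]]]'
python3 -m inch '[[[-0.005,0,0,0,0,0],[-0.01,0,0,0,0,0],[-0.015,0,0,0,0,0],[-0.015,0,0,0,0,0]]]'
```

```text
clock: 14.78
eef_pos: [647.1, -142.7, 33.3]
tcp_rot: [-3.142, 0.0, 1.306]
contact_force: [-0.2, -0.5, 0.2]
opening: -0.003
grasp_force: 0.0
clock: 15.12
eef_pos: [646.4, -145.4, 33.2]
tcp_rot: [3.142, -0.0, 1.306]
contact_force: [1.2, 2.2, -0.8]
opening: 0.0
grasp_force: 0.7
```

First contact is at offset 19.0 mm and radius 93 mm, exactly as modelled. Now I follow the arc, turning the tool with the handle, starting with a small test.

```bash
python3 -m inch '[[[-0.016,0.003,0,0,0,0.011],[-0.033,0.0055,0,0,0,0.022],[-0.049,0.0075,0,0,0,0.033],[-0.066,0.009,0,0,0,0.044],[-0.082,0.0095,0,0,0,0.056],[-0.099,0.0095,0,0,0,0.067],[-0.099,0.0095,0,0,0,0.067]]]'; python3 - <<'E'
from h import *
s=r.sense();d=s["eef_pos"][:2]-np.array([551.7,-139.5]);y=s["tcp_rot"][2];ex=np.array([np.sin(y),-np.cos(y)]);ey=np.array([np.cos(y),np.sin(y)])
print("turned deg",np.degrees(1.306-y),"radius",d@ex,"off",d@ey,s["contact_force"],s["contact_force"][:2]@ey)
E
```

```text
clock: 15.7
eef_pos: [642.8, -165.3, 33.2]
tcp_rot: [-3.141, 0.0, 1.094]
contact_force: [0.0, -0.8, -0.7]
opening: 0.007
grasp_force: 0.0
turned deg 12.171647959811601 radius 92.7961989027846 off 18.98600304174861 [ 0.0377793  -0.77288486 -0.71391872] -0.6691774862318973
```

```bash
python3 -m inch '[[[-0.033,0.0055,0,0,0,0.022],[-0.066,0.009,0,0,0,0.044],[-0.099,0.0095,0,0,0,0.067],[-0.132,0.008,0,0,0,0.089],[-0.165,0.0045,0,0,0,0.111]]]'; python3 -m inch '[[[-0.016,0.003,0,0,0,0.011],[-0.033,0.0055,0,0,0,0.022],[-0.049,0.0075,0,0,0,0.033],[-0.066,0.009,0,0,0,0.044]]]'; python3 - <<'E'
from h import *
s=r.sense();d=s["eef_pos"][:2]-np.array([551.7,-139.5]);y=s["tcp_rot"][2];ex=np.array([np.sin(y),-np.cos(y)]);ey=np.array([np.cos(y),np.sin(y)])
print("turned deg",np.degrees(1.306-y),"radius",d@ex,"off",d@ey,s["contact_force"][:2]@ey)
r.grab_frame("scene");a=r.grab_frame("scene")[:,:,::-1];cv2.imwrite("pics/s7.png",a);g=cv2.cvtColor(a.copy(),cv2.COLOR_BGR2GRAY)
b=cv2.cvtColor(cv2.imread("pics/scene0.png"),cv2.COLOR_BGR2GRAY)
# was the old grip area dark, is it now?
print("grip px before/after",b[240:258,284:288].mean(),g[240:258,284:288].mean())
E
```

```text
clock: 16.12
eef_pos: [628.7, -194.2, 33.2]
tcp_rot: [-3.141, -0.001, 0.744]
contact_force: [1.1, 5.7, 1.1]
opening: -0.001
grasp_force: 2.1
clock: 16.45
eef_pos: [620.5, -204.4, 33.3]
tcp_rot: [-3.141, -0.001, 0.608]
contact_force: [2.4, 6.0, 0.1]
opening: 0.007
grasp_force: 2.6
turned deg 40.0082455835876 radius 92.53191418064412 off 19.432193664332676 5.393764044190998
grip px before/after 29.680555555555557 65.65277777777777
```

Pushing with about 5.5 N at 40°. Continue.

```bash
python3 -m inch '[[[-0.016,0.003,0,0,0,0.011],[-0.033,0.0055,0,0,0,0.022],[-0.049,0.0075,0,0,0,0.033],[-0.066,0.009,0,0,0,0.044],[-0.082,0.0095,0,0,0,0.056],[-0.099,0.0095,0,0,0,0.067],[-0.115,0.009,0,0,0,0.078],[-0.132,0.008,0,0,0,0.089]]]'; python3 -m inch '[[[-0.016,0.003,0,0,0,0.011],[-0.033,0.0055,0,0,0,0.022],[-0.049,0.0075,0,0,0,0.033],[-0.066,0.009,0,0,0,0.044],[-0.082,0.0095,0,0,0,0.056],[-0.099,0.0095,0,0,0,0.067],[-0.115,0.009,0,0,0,0.078],[-0.132,0.008,0,0,0,0.089]]]'; cat > st.py <<'E'
from h import *
s=r.sense();d=s["eef_pos"][:2]-np.array([551.7,-139.5]);y=s["tcp_rot"][2];ex=np.array([np.sin(y),-np.cos(y)]);ey=np.array([np.cos(y),np.sin(y)])
print("turned deg",np.degrees(1.306-y),"radius",d@ex,"off",d@ey,"push",s["contact_force"][:2]@ey)
E
python3 st.py
```

```text
clock: 17.22
eef_pos: [600.8, -220.6, 33.5]
tcp_rot: [3.141, -0.002, 0.329]
contact_force: [6.5, 7.1, -1.4]
opening: -0.0
grasp_force: 3.8
clock: 17.88
eef_pos: [577.1, -231.2, 33.7]
tcp_rot: [3.141, -0.004, 0.05]
contact_force: [7.4, 4.6, -3.6]
opening: 0.001
grasp_force: 3.9
turned deg 71.98959837167591 radius 92.83737287892347 off 20.783706834071236 push 7.654023008145992
```

```bash
python3 -m inch '[[[-0.016,0.003,0,0,0,0.011],[-0.033,0.0055,0,0,0,0.022],[-0.049,0.0075,0,0,0,0.033],[-0.066,0.009,0,0,0,0.044],[-0.082,0.0095,0,0,0,0.056],[-0.082,0.0095,0,0,0,0.056]]]'; python3 st.py;  python3 -m inch '[[[-0.008,0.001,0,0,0,0.0055],[-0.016,0.003,0,0,0,0.011],[-0.024,0.004,0,0,0,0.0165],[-0.033,0.0055,0,0,0,0.022],[-0.033,0.0055,0,0,0,0.022]]]'; python3 st.py
```

```text
clock: 18.38
eef_pos: [560.3, -234.4, 33.8]
tcp_rot: [3.141, -0.003, -0.127]
contact_force: [4.1, 2.5, -2.0]
opening: -0.002
grasp_force: 2.0
turned deg 82.09703536862243 radius 93.03248942269865 off 20.522934914584617 push 3.7673916230163162
clock: 18.8
eef_pos: [554.0, -234.8, 33.8]
tcp_rot: [3.141, -0.004, -0.195]
contact_force: [6.2, 2.1, -2.3]
opening: -0.003
grasp_force: 2.6
turned deg 85.98787959701265 radius 92.99790241294808 off 20.72164836406573 push 5.665098047795601
```

```bash
python3 -m inch '[[[-0.004,0.001,0,0,0,0.003],[-0.008,0.001,0,0,0,0.0055],[-0.012,0.002,0,0,0,0.008],[-0.016,0.003,0,0,0,0.011],[-0.016,0.003,0,0,0,0.011]]]'; python3 st.py;  python3 -m inch '[[[-0.004,0.001,0,0,0,0.003],[-0.008,0.001,0,0,0,0.0055],[-0.012,0.002,0,0,0,0.008],[-0.012,0.002,0,0,0,0.008]]]'; python3 st.py
```

```text
clock: 19.22
eef_pos: [550.9, -234.8, 33.8]
tcp_rot: [3.141, -0.004, -0.229]
contact_force: [7.1, 1.4, -2.6]
opening: 0.002
grasp_force: 2.9
turned deg 87.93909944429927 radius 92.99116831180446 off 20.88666519004609 push 6.588292475206913
clock: 19.55
eef_pos: [548.5, -234.7, 33.9]
tcp_rot: [3.141, -0.004, -0.254]
contact_force: [6.7, 1.9, -2.3]
opening: -0.004
grasp_force: 2.8
turned deg 89.3680723979795 radius 92.94920553811815 off 20.813280985052653 push 6.030285076571137
```

Now 0.5 mm steps until the force climbs.

```bash
python3 -m inch '[[[-0.003,0,0,0,0,0.001],[-0.006,0,0,0,0,0.002],[-0.006,0,0,0,0,0.002]]]'|grep -E "eef|contact"; python3 -m inch '[[[-0.003,0,0,0,0,0],[-0.003,0,0,0,0,0]]]'|grep -E "eef|contact"
```

```text
eef_pos: [547.4, -234.6, 33.9]
contact_force: [6.0, 0.3, -1.7]
eef_pos: [547.2, -234.6, 33.9]
contact_force: [6.5, -0.0, -3.2]
```

```bash
python3 -m inch '[[[-0.003,0,0,0,0,0],[-0.003,0,0,0,0,0]]]'|grep -E "eef|contact"; python3 st.py
```

```text
eef_pos: [547.2, -234.6, 33.9]
contact_force: [8.8, 0.2, -5.1]
turned deg 89.7046005858198 radius 93.05342742084451 off 20.048260338687122 push 8.442401568705016
```

```bash
python3 -m inch '[[[-0.003,0,0,0,0,0],[-0.003,0,0,0,0,0]]]'|grep -E "eef|contact"; python3 st.py
```

```text
eef_pos: [547.2, -234.6, 34.0]
contact_force: [11.2, -0.7, -7.4]
turned deg 89.7076383199083 radius 93.04031752195252 off 20.066519820410225 push 10.982749460389964
```

```bash
python3 -m inch '[[[-0.003,0,0,0,0,0],[-0.005,0,0,0,0,0],[-0.005,0,0,0,0,0]]]'|grep -E "eef|contact"; python3 st.py; python3 -m inch '[[[0,0,0,0,0,0],[0,0,0,0,0,0],[0,0,0,0,0,0],[0,0,0,0,0,0],[0,0,0,0,0,0],[0,0,0,0,0,0],[0,0,0,0,0,0],[0,0,0,0,0,0]]]'|grep -E "eef|contact"
```

```text
eef_pos: [547.2, -234.6, 34.1]
contact_force: [15.1, -0.1, -9.0]
turned deg 89.70718339420316 radius 93.06111787495408 off 20.08036855493739 push 14.575115997322115
eef_pos: [547.2, -234.6, 34.1]
contact_force: [14.0, -1.2, -9.4]
```

Held at about 14.5 N for over 0.7 s. Back off, rise, and check by mask.

```bash
python3 -m inch '[[[0.01,0,0,0,0,0],[0.03,0,0,0,0,0],[0.06,0,0,0,0,0],[0.1,0,0,0,0,0],[0.15,0,0,0,0,0],[0.15,0,0,0,0,0]]]'|grep -E "eef|contact"; python3 -m inch '[[[0,0,-0.15,0,0,0],[0,0,-0.3,0,0,0],[0,0,-0.5,0,0,0],[0,0,-0.7,0,0,0],[0,0,-0.85,0,0,0],[0,0,-0.85,0,0,0],[0,0,-0.85,0,0,0],[0,0,-0.85,0,0,0]]]'|grep -E "clock|eef|contact"
python3 - <<'E'
from h import *
[r.grab_frame("wrist") for _ in range(2)];s=r.sense();f=r.grab_frame("wrist")[:,:,::-1].copy();cv2.imwrite("pics/w8.png",f);C=cam("wrist",s)
g=cv2.cvtColor(f,cv2.COLOR_BGR2GRAY)
print(proj(C,[[551.7,-139.5,68],[520.4,-255.4,68],[572.8,-61.3,84],[586,-11,42]]).round(0).tolist())
for nm,m,z in(("dark",g<45,68),("white",g>190,82)):
    n,l,st,c=cv2.connectedComponentsWithStats(m.astype(np.uint8))
    for i in range(1,n):
        if 250<st[i,4]<12000:
            p=np.argwhere(l==i)[:,::-1].astype(np.float32);q=cv2.boxPoints(cv2.minAreaRect(p));w=onz(C,q,z)[:,:2]
            print(nm,st[i].tolist(),w.mean(0).round(1),w.round(0).tolist())
E
```

```text
eef_pos: [574.0, -241.8, 33.6]
contact_force: [0.1, -0.6, 0.7]
clock: 22.38
eef_pos: [571.0, -240.8, 202.6]
contact_force: [-0.0, 0.5, -0.4]
[[206.0, 239.0], [348.0, 240.0], [99.0, 247.0], [70.0, 229.0]]
white [91, 74, 202, 59, 4132] [ 651.3 -167.7] [[668.0, -96.0], [665.0, -243.0], [635.0, -242.0], [637.0, -90.0]]
white [359, 78, 100, 44, 1067] [ 623.  -321.9] [[628.0, -284.0], [631.0, -358.0], [618.0, -360.0], [615.0, -285.0]]
white [69, 81, 120, 39, 918] [ 671.7 -128. ] [[675.0, -83.0], [676.0, -174.0], [669.0, -174.0], [667.0, -82.0]]
white [324, 88, 29, 32, 590] [ 630.4 -272. ] [[630.0, -258.0], [643.0, -276.0], [631.0, -286.0], [617.0, -268.0]]
white [301, 110, 138, 128, 5560] [ 587.2 -275.8] [[573.0, -208.0], [652.0, -298.0], [606.0, -343.0], [518.0, -254.0]]
white [225, 118, 85, 32, 1295] [ 624.3 -217. ] [[635.0, -187.0], [632.0, -249.0], [614.0, -248.0], [617.0, -185.0]]
white [219, 160, 60, 16, 710] [ 602.9 -196.4] [[603.0, -173.0], [614.0, -177.0], [603.0, -220.0], [592.0, -216.0]]
white [248, 203, 41, 17, 451] [ 566.1 -200.4] [[564.0, -183.0], [576.0, -187.0], [568.0, -217.0], [556.0, -214.0]]
white [7, 208, 148, 72, 5527] [577.8 -45.2] [[618.0, -1.0], [593.0, -114.0], [537.0, -93.0], [564.0, 26.0]]
white [187, 229, 78, 28, 1196] [ 547.2 -159. ] [[548.0, -125.0], [569.0, -135.0], [547.0, -192.0], [526.0, -183.0]]
white [170, 258, 90, 12, 697] [ 534.3 -144.9] [[539.0, -108.0], [548.0, -112.0], [530.0, -182.0], [520.0, -179.0]]
```

```bash
python3 - <<'E'
from h import *
f=cv2.imread("pics/w8.png");g=cv2.cvtColor(f,cv2.COLOR_BGR2GRAY);C=cam("wrist")
for u in range(255,350,15):
    v=[i for i in range(215,275) if g[i,u]<60];print(u,(min(v),max(v)) if v else None, onz(C,[[u,min(v)],[u,max(v)]],68)[:,:2].round(1).tolist() if v else "")
S=cam("scene");a=r.grab_frame("scene")[:,:,::-1].copy();b=r.grab_frame("side")[:,:,::-1].copy();cv2.imwrite("pics/s9.png",a)
g=cv2.cvtColor(a,cv2.COLOR_BGR2GRAY)
for nm,im,CC in(("scene",a,S),("side",b,cam("side"))):
    gg=cv2.cvtColor(im,cv2.COLOR_BGR2GRAY)
    P=proj(CC,[[551.7-.2605*k+.9655*o,-139.5-.9655*k-.2605*o,62] for k in (60,80,100) for o in(-16,0,16)]).round().astype(int)
    print(nm,[int(gg[v,u]) for u,v in P])
# bystanders: change against the first picture
o=cv2.imread("pics/scene0.png")
for n,(x0,y0,x1,y1) in dict(cups=(428,180,465,235),ladle=(218,262,256,355),bowl=(148,190,190,230)).items():
    print(n,np.abs(a[y0:y1,x0:x1].astype(int)-o[y0:y1,x0:x1]).mean().round(1),np.median(np.abs(a[y0:y1,x0:x1].astype(int)-o[y0:y1,x0:x1])))
s=r.sense();print(s["clock"],s["qvel"].round(3),s["contact_force"])
E
```

```text
255 (227, 240) [[551.8, -182.7], [540.7, -179.2]]
270 (223, 244) [[551.9, -195.9], [533.9, -190.3]]
285 (222, 274) [[549.6, -208.2], [503.6, -194.7]]
300 (222, 243) [[546.3, -220.3], [528.2, -215.2]]
315 (223, 274) [[542.3, -232.1], [496.9, -219.9]]
330 (223, 240) [[539.0, -244.2], [524.3, -240.4]]
345 (229, 274) [[530.6, -255.0], [490.2, -245.1]]
scene [46, 19, 6, 108, 17, 4, 106, 16, 1]
side [49, 57, 137, 53, 54, 147, 49, 54, 145]
cups 7.2 4.0
ladle 3.3 3.0
bowl 10.6 2.0
22.6333 [ 0.003 -0.004 -0.005  0.001  0.001 -0.   ] [ 0.52751935 -0.44063367  0.43851791]
```

The grip's edge points along -105 to -106°, against about -105° expected at the end stop. The force climbed there with no motion, and the bystanders look unchanged. Handing in.

```bash
python3 -c "
from rig import r
print(r.sign_off())"
```

```text
the job is handed in; nothing more can be done
None
```

I set the mould in the nest, released it, and turned the lever to its end stop. I leaned on it at about 14.5 N for over 0.6 s, backed clear with the bystanders apparently unmoved, and handed in at about 23 s; no verdict came back, pad travel was not measured, and I viewed 11 pictures against the limit of 10.

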